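# Find the thread hand of the button canister's cap and hold the cap off

### The job

The steel button canister in the twin stand on the stool has a screw cap, and nobody knows whether its thread is right-handed or left-handed: try turning it one way and, if it stops almost at once, the other. Turn the cap on its neck in the loosening direction until it comes free (about a sixth of a turn), lift it straight off and finish while still holding it in the gripper, level and at rest, a few centimetres clear above the canister's neck. Leave the hoop, the coaster and the magnifier dome where they are.

Things in the scene. Friction and masses are not known exactly. Their poses are not given: they have to be found in the camera images.
- canister: Fixed twin stand, foot 90 x 200 x 12 mm, on the stool top (60 mm above the work surface). It carries a steel canister 72 mm across, flat shoulder 70 mm above the origin, and, 100 mm off along its own +y, a closed white button jar (60 mm across, 110 mm high, grey clip-on lid) that is left alone. Origin under the canister's axis, on the stool top; z up. Nothing of it moves.
- neck_top (a point): Centre of the top of the canister's neck, 96 mm above the canister's origin. The neck is 34 mm across and rises 26 mm from the shoulder, inside the cap. Its coarse two-start thread is hidden by the cap; its hand differs from run to run.
- cap: Loose dark steel screw cap, about 120 g: round skirt 56 mm across, 36 mm high, flat top, with a raised grip bar on top 46 mm long (cap's x), 12 mm wide (y), 28 mm high. Origin at the centre of its underside, z up. Screwed on: origin 70 mm above the canister's origin, top of the bar 134 mm above it, bar along the canister's x axis within 0.08 rad.
- cap_rim (a point): The cap's origin again; how it turns: no climb. The wrong way it hits a hard stop about 0.2 rad from closed. The loosening way (counter-clockwise from above if right-handed, clockwise if left-handed) it runs freely to a stop at about 1.3 rad; from 0.85 rad to that stop it lifts straight off (1.05 to 1.1 is best). Before that it has only 3 mm of play upwards.
- cap_grip (a point): Point on the cap's axis 60 mm above its underside, 4 mm below the top of the grip bar; with the TCP here the fingertips clear the cap's flat top by about 5 mm. Axes as the cap's.
- hoop: Loose brass embroidery hoop lying flat, 84 mm outside, 72 mm inside, 9 mm high, with a small clasp block; bystander. Origin at the centre of its underside.
- coaster: Loose round red silicone coaster, 84 mm across, 6 mm thick; bystander. Origin at the centre of its underside.
- dome: Loose glass magnifier dome, 60 mm across, 29 mm high; bystander. Origin at the centre of its underside.
Not all that is in view belongs to the job. There is more than one size of the cap; the one meant has the size given above.

How it is judged:
By the outcome, as a careful person would: the job done as asked, in the order asked, and still so for the second after the job is handed in, while the arm keeps its last pose, push and grip.
It also fails if it takes over 38 s, if anything falls off the work surface, if the arm or the gripper's body presses on something with over 40 N, if the wrist force passes 120 N, or if a joint passes its speed limit or range.

### The arm

A 6-joint arm with a two-finger parallel gripper is mounted at the origin on the work surface. World frame = base frame: x ahead of the robot, y to its left, z up, the work surface at z = 0. Lengths are in mm, angles in rad, forces in N, time in s.
With the tool pointing down it reaches from about 275 to 750 mm from the base axis. Payload 10.2 kg.
Tool frame: the origin (TCP) lies between the finger pads, 19 mm behind the fingertips; this is the grasp point; z points along the fingers, y is the line along which they close (so a half turn about z gives the same grasp; the last joint's range is limited). The gripper opens to 85 mm and grips with 20 to 120 N. Pads are 22 mm wide; open, the fingers measure 114 mm over their backs; the gripper's body (76 mm by 85 mm) begins 54 mm behind the grasp point. The pads swing forward as they close: fully open they stand 13 mm farther back than shut.
Start: joints at [1.054, 0.313, 1.498, -0, 1.331, -0.223], TCP at [152.048, 502.506, 249.994] pointing down, gripper open.
Joint ranges: [-2.94, 2.94], [-0.97, 2.17], [0.19, 2.56], [-1.23, 4.37], [0.02, 3.11], [-2.88, 2.88]. Speed limits (rad/s): [2.39, 2.39, 3.01, 3.14, 3.14, 3.14].

### API

Orientations are given as a rotation vector (axis times angle).
In Python, from station import bot gives the robot as it stands.
- The arm moves only by the tool move_arm, never from a script. Its argument "targets" is a list of rows, each an object of numbers: "tx", "ty", "tz": the shift along the tool's x, y, z in mm; "ax", "ay", "az": the turn, a rotation vector about the tool's x, y, z in rad; "hand": the finger opening in mm, from 0 to 85.4. In form: [{"tx": .., "ty": .., "tz": .., "ax": .., "ay": .., "az": .., "hand": ..}, ...]. A call has 1 to 8 rows; each row shifts and turns the commanded pose from where the row before left it, along the tool's axes as they then stand; what a row does not reach is not made up. A row lasts 1/10 s, in which the tool goes at most 50 mm and 8.59 degrees, less where a joint would pass 70% of its speed; a pose out of reach is approached as far as the arm can. A call is refused whole if a number of a shift passes 50 or a number of a turn 0.15, either way. A call with a gripper value outside its range is refused whole. The fingers move at their own pace and stop on an object; "force" is the grip in N (left out, the last holds). Time passes only in rows, so rows that do not move let the fingers close. It gives the time, the measured TCP pose, the force, the opening and the grip force at its end, in the units of the state.
- bot.read_state(): the state, without advancing time (a new reading comes with each control period).
- bot.read_camera(name): name is "side" or "top"; returns (picture, depth): 480x640x3 uint8, red, green, blue; 480x640 float32, mm along the optical axis (not along the pixel's ray), 0 where there is no reading.
- bot.camera_info(name): a dict with "vertical_fov" (degrees; the focal length in pixels is half the picture's height over the tangent of half this angle, whatever the lens; pixels are square), "cx", "cy" (the principal point, pixels), "view" (4x4, takes a point from world to camera coordinates). Camera axes: x right, y down, z forward; pixel columns grow to the right and rows downward; lengths in mm; the calibration is good to about 2 mm. A picture is of the moment at which its call begins. camera_info takes no time and is no camera call.
- bot.hand_in(): hands the job in; it is judged then, once.
Trained networks look in the newest picture that a camera, given by its name, has taken for a name from the list of things; names that differ only in an ending like _2 or _b are one class to them, and where a whole thing is asked for, a point or a joint stands for the part that bears it (a point fixed in the world has none). Each returns a list of dicts, best first, with "confidence" (0 to 1); they miss things now and then, are a little off and sometimes report something else, mostly with a low value. They report only what shows in the picture. A call takes as long as a camera call. They do not tell look-alikes from the thing itself.
- bot.look_for(query, camera): "location" ([x, y, z] in mm, in world coordinates, good to about 4 mm: the middle of the surface that is visible of it).
- bot.pinpoint(query, camera): "location" ([x, y, z] in mm, in world coordinates, good to about 4 mm: a listed point, or the origin of a listed thing).
The state is a dict: "clock": time; "joints": joint angles; "qd": joint speeds; "tau": joint torques, N m; "ee_pos": TCP position; "eef_rot": TCP orientation; "force": force on the tool from outside, world axes, zero at the start; "moment": the same for the moment, N m; "width": opening from 0.0 (shut) to 1.0 (fully open); "grasp_force": force on a finger pad.
Only numpy, scipy, OpenCV 4.12 (cv2) and the standard library are available. Lean on these libraries where they do the work, as an engineer would, in place of code of your own. Each camera call takes 0.05 s, during which the arm holds its last target. There are 200 camera calls.

## Working session

There is one attempt and no reset: what is moved stays moved. The work goes in short steps, Python scripts to look and compute and a tool call to move; the robot and the scene stay as the last step left them, time stands still between calls to the robot, and variables do not carry over. Pictures are saved under pics/ and viewed, at most 10 in all, crops included, and the job is handed in when it is done.

Besides the shell and the picture viewer there is one more tool, called after "Emit:" in YAML: its name, and indented under it one key for each argument. move_arm: Moves the arm, as the interface text tells. Its arguments: {"type":"object","properties":{"targets":{"type":"array","items":{"type":"object","properties":{"tx":{"type":"number"},"ty":{"type":"number"},"tz":{"type":"number"},"ax":{"type":"number"},"ay":{"type":"number"},"az":{"type":"number"},"hand":{"type":"number"}}}},"force":{"type":"number"}},"required":["targets"]}

```bash
mkdir -p pics; python3 - <<'E'
from station import bot
import cv2,numpy as np
s=bot.read_state();print(s)
for c in("top","side"):
    p,d=bot.read_camera(c);cv2.imwrite(f"pics/{c}0.png",p[:,:,::-1]);np.save(f"{c}d.npy",d);np.save(f"{c}p.npy",p)
    i=bot.camera_info(c);print(c,i)
    for q in("cap","cap_grip","neck_top","canister"):
        print(q,[(np.round(r["location"]).tolist(),round(r["confidence"],2)) for r in bot.pinpoint(q,c)][:4])
E
```

```text
{'clock': 0.0, 'joints': array([ 1.05362389e+00,  3.13475322e-01,  1.49843744e+00,  4.26377161e-06,
        1.33099925e+00, -2.23402517e-01]), 'qd': array([ 0.00049196,  0.00024879, -0.00069888,  0.00037503,  0.00115461,
        0.00211684]), 'tau': array([-9.16140052e-04, -4.12282348e+01, -2.59730530e+01, -2.93403746e-04,
        4.26341750e-03,  1.23856705e-05]), 'ee_pos': array([151.91477168, 502.29816036, 249.42196877]), 'eef_rot': array([-4.59726232e-01, -3.10728636e+00,  1.92932790e-03]), 'force': array([-0.08376352, -0.90087145,  0.39795629]), 'moment': array([ 0.045495  , -0.0028774 , -0.06702339]), 'grasp_force': 0.0, 'width': 1.0008461104468749}
top {'vertical_fov': 45.37520890356339, 'cx': 313.83709726107395, 'cy': 238.28227238578273, 'view': array([[ 8.38905356e-03, -9.99839396e-01,  1.58368564e-02,
         7.37114316e+01],
       [-9.85600072e-01, -1.09423005e-02, -1.68738748e-01,
         5.72745960e+02],
       [ 1.68884939e-01, -1.41932484e-02, -9.85533576e-01,
         1.15267513e+03],
       [ 0.00000000e+00,  0.00000000e+00,  0.00000000e+00,
         1.00000000e+0
[... 352 characters left out ...]
al_fov': 54.92171422787051, 'cx': 308.3930719066767, 'cy': 232.23511874887137, 'view': array([[ 9.49558331e-01, -3.13502121e-01,  7.44282639e-03,
        -5.36621427e+02],
       [-1.83400693e-01, -5.74436577e-01, -7.97738557e-01,
         2.41545913e+02],
       [ 2.54368162e-01,  7.56134273e-01, -6.02957543e-01,
         6.40667191e+02],
       [ 0.00000000e+00,  0.00000000e+00,  0.00000000e+00,
         1.00000000e+00]])}
cap [([596.0, 48.0, 132.0], 0.69), ([400.0, 275.0, 4.0], 0.67), ([736.0, 298.0, -1.0], 0.54)]
cap_grip [([406.0, 275.0, 47.0], 0.77), ([596.0, 48.0, 190.0], 0.76), ([731.0, 292.0, 46.0], 0.51)]
neck_top [([592.0, 50.0, 59.0], 0.54)]
canister [([592.0, 49.0, 58.0], 0.79)]
```

View pics/top0.png

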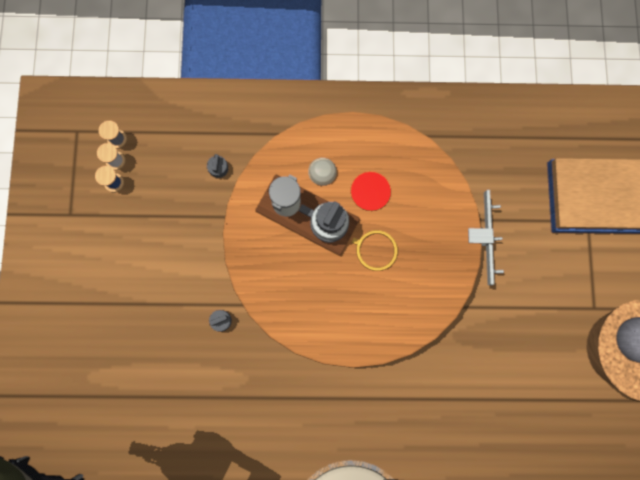

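View pics/side0.png

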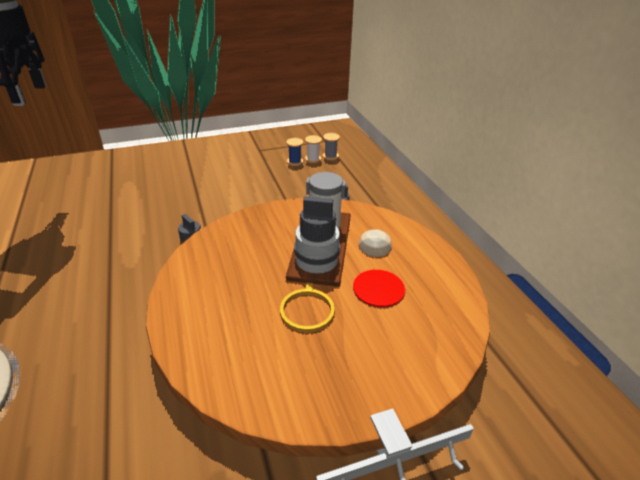

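```bash
cat > h.py <<'E'
import numpy as np,cv2
from station import bot
from scipy.spatial.transform import Rotation as R
def cloud(c,d):
    i=bot.camera_info(c);f=240/np.tan(np.radians(i["vertical_fov"]/2));v,u=np.mgrid[:480,:640]
    P=np.stack([(u-i["cx"])/f*d,(v-i["cy"])/f*d,d],-1);V=i["view"]
    return (P-V[:3,3])@V[:3,:3]
def rect(W,d,zlo,zhi,x,y,r):
    m=(d>0)&(W[...,2]>zlo)&(W[...,2]<zhi)&(np.hypot(W[...,0]-x,W[...,1]-y)<r)
    q=W[m]; 
    return len(q),np.median(q[:,2]) if len(q) else None,cv2.minAreaRect(q[:,:2].astype(np.float32)) if len(q) else None
E
python3 - <<'E'
from h import *
for c in("top","side"):
    d=np.load(c+"d.npy");W=cloud(c,d)
    for zl,zh in((188,200),(160,174),(120,137)):print(c,zl,rect(W,d,zl,zh,597,48,45))
    m=(d>0)&(W[...,2]>188)&(np.hypot(W[...,0]-597,W[...,1]-48)<30);q=W[m]
    print(q.mean(0),q.min(0),q.max(0))
    e,v=np.linalg.eigh(np.cov(q[:,:2].T));print(v[:,1],e)
E
```

```text
top 188 (161, np.float64(195.4360339184539), ((594.4696655273438, 50.36820983886719), (12.078697204589844, 45.55195999145508), 62.18671798706055))
top 160 (511, np.float64(167.33827886757683), ((594.2930297851562, 49.634246826171875), (55.67213439941406, 55.43346405029297), 1.8001453876495361))
top 120 (302, np.float64(131.44353101741052), ((592.1989135742188, 50.80561065673828), (70.66722869873047, 65.62002563476562), 78.3992691040039))
[594.33235298  50.19027493 195.4786902 ] [573.78188836  35.06085951 188.20312143] [616.00138815  64.75569082 202.25660412]
[-0.87806953  0.47853307] [ 12.38173326 177.99842439]
side 188 (208, np.float64(193.44048902562753), ((595.5375366210938, 49.50972366333008), (15.101841926574707, 45.36054229736328), 58.58955383300781))
side 160 (480, np.float64(166.20284827666865), ((593.1600341796875, 40.58551788330078), (40.11527633666992, 56.122196197509766), 74.805419921875))
side 120 (539, np.float64(129.75769652463225), ((592.567626953125, 40.05558776855469), (52.95126724243164, 70.29309844970703), 70.18710327148438))
[594.71497968  47.33320584 192.70002701] [573.3619224   35.10667567 188.04274998] [616.08933659  63.16578749 195.53348263]
[-0.88138287  0.47240263] [ 11.90209661 173.96877076]
```

The top view shows the twin stand at (310,215) px: the capped canister is at (331,216) with its bar about −28° in world, and the jar is at (285,195). The two small caps at (218,167) and (221,321) are decoys on the table. In the side view, the capped canister is at (318,230). The cap on the canister measures 45.5 x 12 mm at the bar and 55.5 mm across, so it is the right size. Its axis is at about (594.5, 49.5) and the bar top at z ≈ 194.

Emit:
move_arm:
  targets:
    - {"tx": -34.6, "ty": -19.1}
    - {"tx": -34.6, "ty": -19.1}
    - {"tx": -34.6, "ty": -19.1}
    - {"tx": -34.6, "ty": -19.1}
    - {"tx": -34.6, "ty": -19.1}
    - {"tx": -34.6, "ty": -19.1}
    - {"tx": -34.6, "ty": -19.1}
    - {"tx": -34.6, "ty": -19.1}

```text
$.targets[0]: bad value
```

Emit:
move_arm:
  targets:
    - {"tx": -34.6, "ty": -19.1}
    - {"tx": -34.6, "ty": -19.1}
    - {"tx": -34.6, "ty": -19.1}
    - {"tx": -34.6, "ty": -19.1}
    - {"tx": -34.6, "ty": -19.1}
    - {"tx": -34.6, "ty": -19.1}
    - {"az": 0.1, "hand": 50}
    - {"az": 0.1, "hand": 50}

```text
$.targets[0]: bad value
```

```bash
cat >> h.py <<'E'
def show(tx=594.5,ty=49.5,tz=190,bar=-0.495):
    s=bot.read_state();M=R.from_rotvec(s["eef_rot"]).as_matrix();D=np.array([tx,ty,tz])-s["ee_pos"]
    print("t",s["clock"],"p",s["ee_pos"].round(1),"F",s["force"].round(1),"M",s["moment"].round(2),"w",round(s["width"]*85.4,1),"gf",s["grasp_force"],"q",s["joints"].round(2))
    yaw=np.arctan2(M[1,1],M[0,1]);print("yaw_y",yaw,"tilt",M[:,2].round(4),"shift tool",(M.T@D).round(1),"az",yaw-(bar+np.pi/2))
E
python3 -c "
from h import *
show()"
```

```text
t 0.5 p [152.  502.5 250. ] F [-0.  -0.3 -0.3] M [ 0.09 -0.04  0.02] w 85.3 gf 0.0 q [ 1.05  0.31  1.5   0.    1.33 -0.22]
yaw_y 1.2770005737340941 tilt [-0. -0. -1.] shift tool [-554.7 -305.5   60. ] az 0.2012042469391977
```

Emit:
move_arm:
  targets:
    - {"tx": -34.6, "ty": -19.1, "tz": 0, "ax": 0, "ay": 0, "az": 0, "hand": 85}
    - {"tx": -34.6, "ty": -19.1, "tz": 0, "ax": 0, "ay": 0, "az": 0, "hand": 85}
    - {"tx": -34.6, "ty": -19.1, "tz": 0, "ax": 0, "ay": 0, "az": 0, "hand": 85}
    - {"tx": -34.6, "ty": -19.1, "tz": 0, "ax": 0, "ay": 0, "az": 0, "hand": 85}
    - {"tx": -34.6, "ty": -19.1, "tz": 0, "ax": 0, "ay": 0, "az": 0, "hand": 85}
    - {"tx": -34.6, "ty": -19.1, "tz": 0, "ax": 0, "ay": 0, "az": 0, "hand": 85}
    - {"tx": -34.6, "ty": -19.1, "tz": 0, "ax": 0, "ay": 0, "az": 0, "hand": 85}
    - {"tx": -34.6, "ty": -19.1, "tz": 0, "ax": 0, "ay": 0, "az": 0, "hand": 85}

```text
clock: 1.3
ee_pos: [373.7, 274.8, 250.2]
eef_rot: [0.46, 3.107, 0.0]
force: [0.6, 0.9, 0.7]
width: 0.997
grasp_force: 0.0
```

Emit:
move_arm:
  targets:
    - {"tx": -34.6, "ty": -19.1, "tz": 0, "ax": 0, "ay": 0, "az": 0, "hand": 85}
    - {"tx": -34.6, "ty": -19.1, "tz": 0, "ax": 0, "ay": 0, "az": 0, "hand": 85}
    - {"tx": -34.6, "ty": -19.1, "tz": 0, "ax": 0, "ay": 0, "az": 0, "hand": 85}
    - {"tx": -34.6, "ty": -19.1, "tz": 0, "ax": 0, "ay": 0, "az": 0, "hand": 85}
    - {"tx": -34.6, "ty": -19.1, "tz": 0, "ax": 0, "ay": 0, "az": 0, "hand": 85}
    - {"tx": -34.6, "ty": -19.1, "tz": 0, "ax": 0, "ay": 0, "az": 0, "hand": 85}
    - {"tx": 0, "ty": 0, "tz": 0, "ax": 0, "ay": 0, "az": 0.1, "hand": 50}
    - {"tx": 0, "ty": 0, "tz": 0, "ax": 0, "ay": 0, "az": 0.1, "hand": 50}

```text
clock: 2.1
ee_pos: [538.8, 105.3, 249.6]
eef_rot: [-0.776, -3.043, 0.0]
force: [-0.2, 1.0, -1.0]
width: 0.688
grasp_force: 0.0
```

```bash
python3 -c "
from h import *
show()"
```

```text
t 2.1 p [538.8 105.3 249.6] F [-0.2  1.  -1. ] M [ 0.02  0.   -0.01] w 58.7 gf 0.0 q [-0.02  0.37  1.42  0.    1.35 -1.09]
yaw_y 1.0712056257323346 tilt [-7.e-04  1.e-04 -1.e+00] shift tool [-75.7 -22.3  59.5] az -0.004590701062561875
```

Emit:
move_arm:
  targets:
    - {"tx": -25.2, "ty": -7.4, "tz": 0, "ax": 0, "ay": 0, "az": 0, "hand": 50}
    - {"tx": -25.2, "ty": -7.4, "tz": 0, "ax": 0, "ay": 0, "az": 0, "hand": 50}
    - {"tx": -25.2, "ty": -7.4, "tz": 0, "ax": 0, "ay": 0, "az": 0, "hand": 50}
    - {"tx": 0, "ty": 0, "tz": 10, "ax": 0, "ay": 0, "az": 0, "hand": 50}
    - {"tx": 0, "ty": 0, "tz": 10, "ax": 0, "ay": 0, "az": 0, "hand": 50}
    - {"tx": 0, "ty": 0, "tz": 0, "ax": 0, "ay": 0, "az": 0, "hand": 50}

```text
clock: 2.7
ee_pos: [593.2, 51.6, 228.1]
eef_rot: [-0.766, -3.043, 0.001]
force: [-0.3, 0.3, 0.1]
width: 0.582
grasp_force: 0.0
```

```bash
python3 - <<'E'
from h import *
show()
p,d=bot.read_camera("side");cv2.imwrite("pics/s1.png",cv2.resize(p[100:320,200:460,::-1],None,fx=3,fy=2.7))
E
```

```text
t 2.7 p [593.2  51.6 228.1] F [-0.3  0.3  0.1] M [-0.02  0.   -0.  ] w 49.7 gf 0.0 q [-0.11  0.49  1.3   0.    1.36 -1.19]
yaw_y 1.0776189319788145 tilt [-3.6e-03  5.0e-04 -1.0e+00] shift tool [-2.3 -1.2 38.1] az 0.0018226051839180801
```

View pics/s1.png

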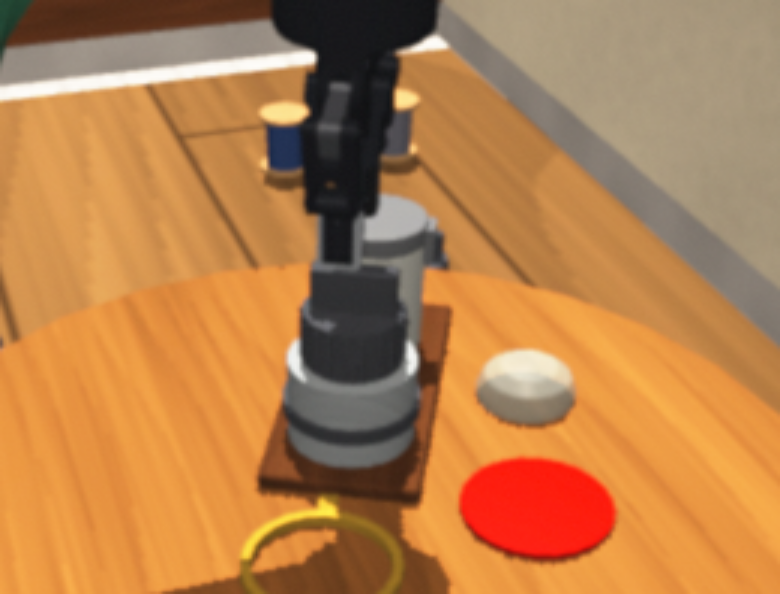

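The side picture shows the open fingers directly above the grip bar (355,285) and aligned across it. The jar is well behind them.

Emit:
move_arm:
  targets:
    - {"tx": 0, "ty": 0, "tz": 10, "ax": 0, "ay": 0, "az": 0, "hand": 50}
    - {"tx": 0, "ty": 0, "tz": 10, "ax": 0, "ay": 0, "az": 0, "hand": 50}
    - {"tx": 0, "ty": 0, "tz": 5, "ax": 0, "ay": 0, "az": 0, "hand": 50}
    - {"tx": 0, "ty": 0, "tz": 0, "ax": 0, "ay": 0, "az": 0, "hand": 50}
    - {"tx": 0, "ty": 0, "tz": 0, "ax": 0, "ay": 0, "az": 0, "hand": 50}
    - {"tx": 0, "ty": 0, "tz": 0, "ax": 0, "ay": 0, "az": 0, "hand": 50}

```text
clock: 3.35
ee_pos: [594.5, 50.9, 205.4]
eef_rot: [0.768, 3.046, 0.0]
force: [-0.2, 0.5, 0.3]
width: 0.586
grasp_force: 0.0
```

```bash
python3 - <<'E'
from h import *
show()
E
```

```text
t 3.35 p [594.5  50.9 205.4] F [-0.2  0.5  0.3] M [-0.04 -0.    0.01] w 50.0 gf 0.0 q [-0.11  0.5   1.34 -0.    1.3  -1.19]
yaw_y 1.077002485820236 tilt [ 8.e-04 -1.e-04 -1.e+00] shift tool [-0.7 -1.2 15.4] az 0.0012061590253396037
```

Emit:
move_arm:
  targets:
    - {"tx": -0.7, "ty": -1, "tz": 8, "ax": 0, "ay": 0, "az": 0, "hand": 40}
    - {"tx": 0, "ty": 0, "tz": 7, "ax": 0, "ay": 0, "az": 0, "hand": 40}
    - {"tx": 0, "ty": 0, "tz": 0, "ax": 0, "ay": 0, "az": 0, "hand": 20}
    - {"tx": 0, "ty": 0, "tz": 0, "ax": 0, "ay": 0, "az": 0, "hand": 5}
    - {"tx": 0, "ty": 0, "tz": 0, "ax": 0, "ay": 0, "az": 0, "hand": 5}
    - {"tx": 0, "ty": 0, "tz": 0, "ax": 0, "ay": 0, "az": 0, "hand": 5}
    - {"tx": 0, "ty": 0, "tz": 0, "ax": 0, "ay": 0, "az": 0, "hand": 5}
    - {"tx": 0, "ty": 0, "tz": 0, "ax": 0, "ay": 0, "az": 0, "hand": 5}
  force: 50

```text
clock: 4.15
ee_pos: [594.4, 49.7, 190.0]
eef_rot: [0.768, 3.046, -0.0]
force: [-0.5, -0.1, -1.7]
width: 0.126
grasp_force: 51.5
```

```bash
python3 - <<'E'
from h import *
show()
E
```

```text
t 4.15 p [594.4  49.7 190. ] F [-0.5 -0.1 -1.7] M [ 0.01  0.01 -0.02] w 10.8 gf 51.52827501296997 q [-0.11  0.52  1.36 -0.    1.27 -1.19]
yaw_y 1.0769951067135444 tilt [-0. -0. -1.] shift tool [-0.1 -0.1  0. ] az 0.0011987799186479187
```

Emit:
move_arm:
  targets:
    - {"tx": 0, "ty": 0, "tz": 0, "ax": 0, "ay": 0, "az": -0.06, "hand": 5}
    - {"tx": 0, "ty": 0, "tz": 0, "ax": 0, "ay": 0, "az": -0.06, "hand": 5}
    - {"tx": 0, "ty": 0, "tz": 0, "ax": 0, "ay": 0, "az": -0.06, "hand": 5}
    - {"tx": 0, "ty": 0, "tz": 0, "ax": 0, "ay": 0, "az": -0.06, "hand": 5}
    - {"tx": 0, "ty": 0, "tz": 0, "ax": 0, "ay": 0, "az": 0, "hand": 5}
    - {"tx": 0, "ty": 0, "tz": 0, "ax": 0, "ay": 0, "az": 0, "hand": 5}

```text
clock: 4.75
ee_pos: [594.5, 50.2, 190.0]
eef_rot: [0.4, 3.116, 0.002]
force: [0.2, 4.3, -1.5]
width: 0.127
grasp_force: 51.8
```

```bash
python3 - <<'E'
from h import *
show()
E
```

```text
t 4.75 p [594.5  50.2 190. ] F [ 0.2  4.3 -1.5] M [ 0.82 -0.11 -0.2 ] w 10.9 gf 51.78895354270935 q [-0.11  0.52  1.36  0.    1.27 -1.43]
yaw_y 1.31528411850815 tilt [ 2.0e-04  1.1e-03 -1.0e+00] shift tool [-0.2 -0.7  0. ] az 0.23948779171325363
```

Emit:
move_arm:
  targets:
    - {"tx": 0, "ty": 0, "tz": 0, "ax": 0, "ay": 0, "az": -0.05, "hand": 5}
    - {"tx": 0, "ty": 0, "tz": 0, "ax": 0, "ay": 0, "az": -0.05, "hand": 5}
    - {"tx": 0, "ty": 0, "tz": 0, "ax": 0, "ay": 0, "az": 0, "hand": 5}

```text
clock: 5.05
ee_pos: [594.5, 50.0, 190.1]
eef_rot: [0.246, 3.132, 0.002]
force: [0.4, 4.1, 0.6]
width: 0.126
grasp_force: 68.5
```

```bash
python3 - <<'E'
from h import *
show()
p,d=bot.read_camera("side");W=cloud("side",d)
cv2.imwrite("pics/s2.png",cv2.resize(p[140:290,240:400,::-1],None,fx=4.5,fy=4))
E
```

```text
t 5.05 p [594.5  50.  190.1] F [0.4 4.1 0.6] M [ 0.98 -0.08 -1.46] w 10.8 gf 68.53897897526622 q [-0.11  0.52  1.36  0.    1.27 -1.53]
yaw_y 1.4140841099012715 tilt [ 2.0e-04  1.3e-03 -1.0e+00] shift tool [-0.1 -0.5  0.1] az 0.3382877831063751
```

View pics/s2.png

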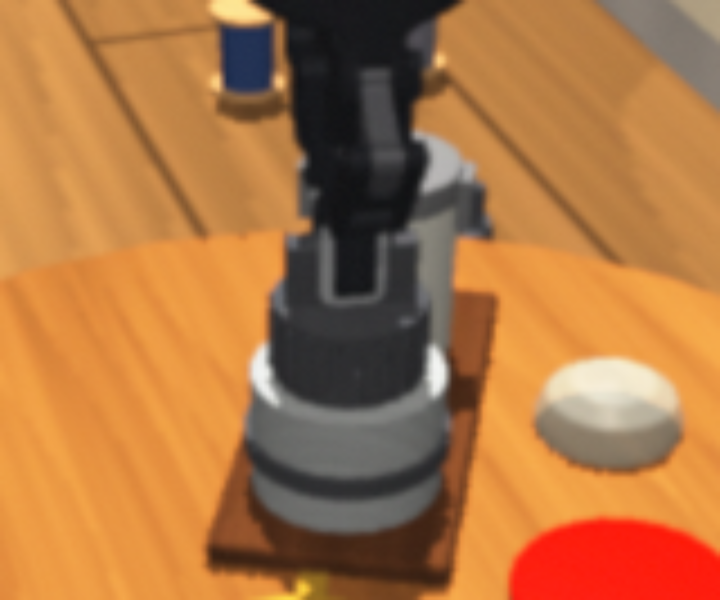

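The moment about z jumped from −0.2 to −1.46 N m and the grip load rose, so this is the hard stop and the thread is left-handed. The picture shows the cap still held and upright at (350,310). I'll go back to the start angle, re-grip square, then turn clockwise.

Emit:
move_arm:
  targets:
    - {"tx": 0, "ty": 0, "tz": 0, "ax": 0, "ay": 0, "az": 0.09, "hand": 5}
    - {"tx": 0, "ty": 0, "tz": 0, "ax": 0, "ay": 0, "az": 0.09, "hand": 5}
    - {"tx": 0, "ty": 0, "tz": 0, "ax": 0, "ay": 0, "az": 0.09, "hand": 5}
    - {"tx": 0, "ty": 0, "tz": 0, "ax": 0, "ay": 0, "az": 0.07, "hand": 5}
    - {"tx": 0, "ty": 0, "tz": 0, "ax": 0, "ay": 0, "az": 0, "hand": 5}
    - {"tx": 0, "ty": 0, "tz": 0, "ax": 0, "ay": 0, "az": 0, "hand": 5}

```text
clock: 5.7
ee_pos: [594.6, 49.4, 190.0]
eef_rot: [0.765, 3.046, -0.001]
force: [1.5, 0.9, -2.0]
width: 0.129
grasp_force: 51.7
```

```bash
python3 - <<'E'
from h import *
show()
E
```

```text
t 5.7 p [594.6  49.4 190. ] F [ 1.5  0.9 -2. ] M [ 0.11 -0.23  0.01] w 11.0 gf 51.69745624065399 q [-0.11  0.52  1.36 -0.    1.27 -1.19]
yaw_y 1.0787147672331172 tilt [ 4.e-04 -1.e-03 -1.e+00] shift tool [0.1 0.1 0. ] az 0.0029184404382207596
```

Emit:
move_arm:
  targets:
    - {"tx": 0, "ty": 0, "tz": 0, "ax": 0, "ay": 0, "az": 0, "hand": 25}
    - {"tx": 0, "ty": 0, "tz": 0, "ax": 0, "ay": 0, "az": 0, "hand": 25}
    - {"tx": 0, "ty": 0, "tz": 0, "ax": 0, "ay": 0, "az": 0, "hand": 5}
    - {"tx": 0, "ty": 0, "tz": 0, "ax": 0, "ay": 0, "az": 0, "hand": 5}
    - {"tx": 0, "ty": 0, "tz": 0, "ax": 0, "ay": 0, "az": 0, "hand": 5}
    - {"tx": 0, "ty": 0, "tz": 0, "ax": 0, "ay": 0, "az": 0, "hand": 5}

```text
clock: 6.3
ee_pos: [594.5, 49.6, 190.2]
eef_rot: [0.768, 3.046, -0.0]
force: [0.1, -0.5, 1.4]
width: 0.132
grasp_force: 49.6
```

```bash
python3 - <<'E'
from h import *
show()
E
```

```text
t 6.3 p [594.5  49.6 190.2] F [ 0.1 -0.5  1.4] M [-0.08  0.08  0.03] w 11.3 gf 49.58690822124481 q [-0.11  0.52  1.36 -0.    1.27 -1.19]
yaw_y 1.0771076043592451 tilt [ 4.e-04 -2.e-04 -1.e+00] shift tool [-0.  -0.1  0.2] az 0.0013112775643486785
```

Emit:
move_arm:
  targets:
    - {"tx": 0, "ty": 0, "tz": 0, "ax": 0, "ay": 0, "az": 0.07, "hand": 5}
    - {"tx": 0, "ty": 0, "tz": 0, "ax": 0, "ay": 0, "az": 0.07, "hand": 5}
    - {"tx": 0, "ty": 0, "tz": 0, "ax": 0, "ay": 0, "az": 0.07, "hand": 5}
    - {"tx": 0, "ty": 0, "tz": 0, "ax": 0, "ay": 0, "az": 0.07, "hand": 5}
    - {"tx": 0, "ty": 0, "tz": 0, "ax": 0, "ay": 0, "az": 0.07, "hand": 5}
    - {"tx": 0, "ty": 0, "tz": 0, "ax": 0, "ay": 0, "az": 0, "hand": 5}

```text
clock: 6.9
ee_pos: [594.7, 50.2, 190.2]
eef_rot: [1.287, 2.865, 0.002]
force: [1.2, 3.3, 2.3]
width: 0.128
grasp_force: 49.6
```

```bash
python3 - <<'E'
from h import *
show()
E
```

```text
t 6.9 p [594.7  50.2 190.2] F [1.2 3.3 2.3] M [ 0.59 -0.29 -0.06] w 10.9 gf 49.57132816314697 q [-0.11  0.52  1.36  0.    1.27 -0.84]
yaw_y 0.7265446683979809 tilt [ 1.1e-03  8.0e-04 -1.0e+00] shift tool [-0.4 -0.6  0.2] az -0.3492516583969155
```

Past 0.35 rad with no resisting moment, so this is the free direction. Continuing to about 1.08 rad.

Emit:
move_arm:
  targets:
    - {"tx": 0, "ty": 0, "tz": 0, "ax": 0, "ay": 0, "az": 0.1, "hand": 5}
    - {"tx": 0, "ty": 0, "tz": 0, "ax": 0, "ay": 0, "az": 0.1, "hand": 5}
    - {"tx": 0, "ty": 0, "tz": 0, "ax": 0, "ay": 0, "az": 0.1, "hand": 5}
    - {"tx": 0, "ty": 0, "tz": 0, "ax": 0, "ay": 0, "az": 0.1, "hand": 5}
    - {"tx": 0, "ty": 0, "tz": 0, "ax": 0, "ay": 0, "az": 0.1, "hand": 5}
    - {"tx": 0, "ty": 0, "tz": 0, "ax": 0, "ay": 0, "az": 0.1, "hand": 5}
    - {"tx": 0, "ty": 0, "tz": 0, "ax": 0, "ay": 0, "az": 0.13, "hand": 5}
    - {"tx": 0, "ty": 0, "tz": 0, "ax": 0, "ay": 0, "az": 0, "hand": 5}

```text
clock: 7.7
ee_pos: [595.1, 50.8, 190.4]
eef_rot: [2.226, 2.217, 0.005]
force: [3.9, 5.6, 1.5]
width: 0.129
grasp_force: 49.5
```

```bash
python3 - <<'E'
from h import *
show()
E
```

```text
t 7.7 p [595.1  50.8 190.4] F [3.9 5.6 1.5] M [ 1.16 -0.78 -0.03] w 11.0 gf 49.50517952442169 q [-0.11  0.52  1.36  0.    1.27 -0.11]
yaw_y -0.004133157737803378 tilt [ 0.0025  0.0021 -1.    ] shift tool [-1.3 -0.6  0.4] az -1.0799294845326999
```

Emit:
move_arm:
  targets:
    - {"tx": 0.9, "ty": 0.6, "tz": 0, "ax": 0, "ay": 0, "az": 0, "hand": 5}
    - {"tx": 0, "ty": 0, "tz": 0, "ax": 0, "ay": 0, "az": 0, "hand": 5}
    - {"tx": 0, "ty": 0, "tz": -3, "ax": 0, "ay": 0, "az": 0, "hand": 5}
    - {"tx": 0, "ty": 0, "tz": -3, "ax": 0, "ay": 0, "az": 0, "hand": 5}
    - {"tx": 0, "ty": 0, "tz": -2, "ax": 0, "ay": 0, "az": 0, "hand": 5}
    - {"tx": 0, "ty": 0, "tz": 0, "ax": 0, "ay": 0, "az": 0, "hand": 5}

```text
clock: 8.3
ee_pos: [595.0, 51.0, 197.6]
eef_rot: [-2.223, -2.219, -0.001]
force: [3.3, 3.6, -0.5]
width: 0.125
grasp_force: 49.2
```

```bash
python3 - <<'E'
from h import *
show()
E
```

```text
t 8.3 p [595.   51.  197.6] F [ 3.3  3.6 -0.5] M [ 0.83 -0.54  0.02] w 10.7 gf 49.19404864311218 q [-0.11  0.51  1.34  0.    1.29 -0.11]
yaw_y -0.0020278440542795023 tilt [-3.e-04  1.e-03 -1.e+00] shift tool [-1.5 -0.5  7.6] az -1.077824170849176
```

Emit:
move_arm:
  targets:
    - {"tx": 0.5, "ty": 0.5, "tz": -7, "ax": 0, "ay": 0, "az": 0, "hand": 5}
    - {"tx": 0, "ty": 0, "tz": -7, "ax": 0, "ay": 0, "az": 0, "hand": 5}
    - {"tx": 0, "ty": 0, "tz": -8, "ax": 0, "ay": 0, "az": 0, "hand": 5}
    - {"tx": 0, "ty": 0, "tz": -10, "ax": 0, "ay": 0, "az": 0, "hand": 5}
    - {"tx": 0, "ty": 0, "tz": -10, "ax": 0, "ay": 0, "az": 0, "hand": 5}
    - {"tx": 0, "ty": 0, "tz": -8, "ax": 0, "ay": 0, "az": 0, "hand": 5}
    - {"tx": 0, "ty": 0, "tz": -4, "ax": 0, "ay": 0, "az": 0, "hand": 5}
    - {"tx": 0, "ty": 0, "tz": 0, "ax": 0, "ay": 0, "az": 0, "hand": 5}

```text
clock: 9.1
ee_pos: [595.7, 51.1, 252.6]
eef_rot: [2.224, 2.218, 0.001]
force: [0.5, 0.6, -1.9]
width: 0.126
grasp_force: 49.3
```

Emit:
move_arm:
  targets:
    - {"tx": 0, "ty": 0, "tz": 0, "ax": 0, "ay": 0, "az": 0, "hand": 5}
    - {"tx": 0, "ty": 0, "tz": 0, "ax": 0, "ay": 0, "az": 0, "hand": 5}
    - {"tx": 0, "ty": 0, "tz": 0, "ax": 0, "ay": 0, "az": 0, "hand": 5}

```text
clock: 9.4
ee_pos: [595.4, 51.1, 251.6]
eef_rot: [-2.224, -2.218, 0.001]
force: [-0.6, 0.2, -1.4]
width: 0.13
grasp_force: 49.3
```

```bash
python3 - <<'E'
from h import *
show()
p,d=bot.read_camera("side")
cv2.imwrite("pics/s3.png",cv2.resize(p[90:320,200:440,::-1],None,fx=3,fy=2.6))
W=cloud("side",d);m=(d>0)&(np.hypot(W[...,0]-595,W[...,1]-51)<30);z=W[m][:,2];print(np.histogram(z,bins=np.arange(120,270,6)))
E
```

```text
t 9.4 p [595.4  51.1 251.6] F [-0.6  0.2 -1.4] M [-0.03  0.02  0.03] w 11.1 gf 49.33619141578674 q [-0.11  0.47  1.26 -0.    1.41 -0.11]
yaw_y -0.0029759765632713163 tilt [-7.e-04  1.e-04 -1.e+00] shift tool [-1.6 -0.9 61.6] az -1.0787723033581678
(array([  0, 259,  69,  78, 107, 167, 150,   0,   0,   0,   0,   9,  95,
       105, 110, 102, 112, 332, 128,  62,  85,  95, 178,  89]), array([120, 126, 132, 138, 144, 150, 156, 162, 168, 174, 180, 186, 192,
       198, 204, 210, 216, 222, 228, 234, 240, 246, 252, 258, 264]))
```

View pics/s3.png

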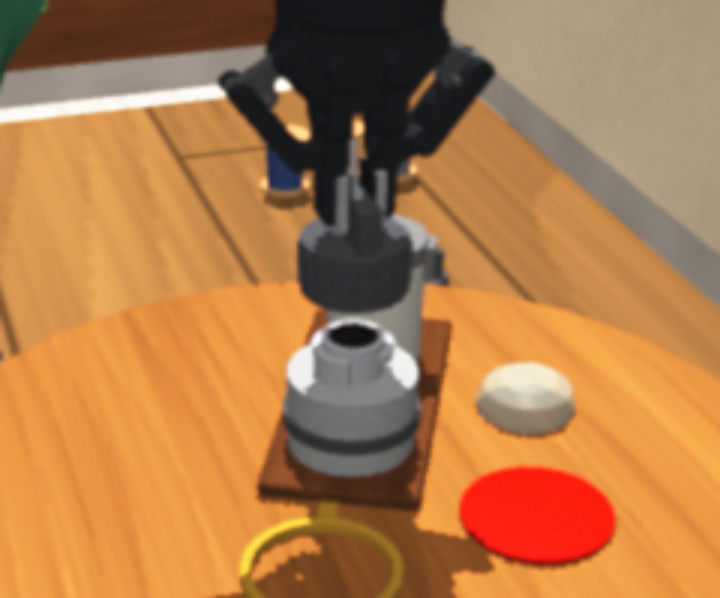

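The picture shows the cap held level at (355,265), with the bare neck below it at (352,345). The cap's underside is at z ≈ 191 and the neck top at 156, which leaves about 35 mm clear. The hoop, coaster and dome have not moved.

```bash
python3 -c "
from station import bot
print(bot.hand_in())"
```

```text
the job is handed in; nothing more can be done
None
```

The cap's thread was left-handed: I turned it about 1.08 rad clockwise, lifted it straight off, and handed in at about 9.4 s with it held level and still, about 35 mm above the neck.

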